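Check the wheel gap through the guard's slot

TASK

First press the red brake treadle down to its stop for about half a second, so that the wheel stands still, and let it come back up. Then take the orange-handled gauge out of its wooden block and pass its blade straight down through the narrow slot on top of the wheel guard until the red band is level with the plate. Finish there, still holding the gauge motionless in the gripper, and leave the glue tin, thread spool and shoe brush where they are.

Things in the scene. Friction and masses are not known exactly. Their poses are not given: they have to be found in the camera images.
- gauge: Upright gauge. Steel blade 28 (x) x 10 (y) x 60 mm long, its lowest 8 mm tapering to 22 x 5; orange block handle above it, 40 (x) x 20 (y) mm, from z = 60 to 120 mm. Red band round the blade 25 to 45 mm above the tip. Origin: centre of the lower tip, z up. 0.16 kg. Same after a half turn about z. Starts in the block's pocket, handle's underside on the block's top, tip 10 mm above the bench.
- block: Fixed wooden tool block, 80 (x) x 60 (y) x 70 mm tall, with a pocket of 32 x 14 mm in its top in which the gauge's blade stands loosely. Origin at the centre of its underside, on the bench. Block and treadle may trade places, left or right of the machine.
- slot (a point): Centre of the slot at the upper face of the guard's aluminium top plate, 140 mm above the bench; z up. The slot goes through the 8 mm plate, is 30 mm long (x) by 12 mm wide (y), 2 mm more than the blade each way, with a 1.5 mm bevel on top. The guard is hollow below down to the bench; the wheel's flat face is 15 mm off in -y. The plate reaches 75 mm in +x and -x, 45 in +y, 65 in -y.
- machine: Fixed bench grinder: a green guard box with clear windows, 150 (x) x 110 (y) x 140 mm tall, that encloses a brown wheel, and a grey finned motor, up to 133 mm high, from 65 to 227 mm on its -y side. Origin on the bench right under the slot's centre, axes as those of the slot.
- treadle (a joint): Angle of the sprung red pedal, rad: 0 = up (as it rests), grows as it is pressed, 0.30 = down on its stop. It springs back when let go. Pressing on the middle of the pad takes about 3 N at first and 7 N at the stop.
- treadle_pad (a point): Middle of the black rubber pad's top on the red pedal, 85 mm from the hinge; pad 56 mm long (x) x 62 mm wide. 67 mm above the bench when up, 42 mm at the stop. The pedal slopes 0.35 rad when up (free end, at -x, raised) and 0.05 rad at the stop. The hinge lies towards +x, 30 mm above the bench, between cheeks 42 mm tall; all is open above.
- glue_tin: Bystander: can with a yellow label, 66 mm across, 85 mm tall, loose. Origin at the centre of its underside.
- spool: Bystander: green thread spool standing upright, 52 mm across, 70 mm tall, loose. Origin at the centre of its underside.
- shoe_brush: Bystander: brown shoe brush on its black bristles, 150 (x) x 50 (y) x 44 mm, loose. Origin at the centre of its underside.
Mind the look-alikes: they are no part of the job. Of the things like the gauge, leave any that is purple or turquoise; of the rest the larger one is meant.

How it is judged:
On the way, in this order (a step that is already met when the one before it is completed fails the run):
1. the treadle is pressed down to its stop (value of joint treadle above 0.27 rad), for 0.2 s.
2. the treadle is up again and the gauge is drawn clear of its block (value of joint treadle below 0.05 rad and height (world z) of gauge above 0.075 m), for 0.1 s.
At the end, for the whole second after the job is handed in: The blade is in the slot: tip 22 to 48 mm below the plate's upper face, within 4 mm of the slot's centre in x and y; gauge within 0.1 rad of upright, gripped by the fingers (over 3 N) and still (under 20 mm/s); treadle up (under 0.05 rad) (z of gauge in the frame of slot between -0.048 and -0.022 m and x of gauge in the frame of slot between -0.004 and 0.004 m and y of gauge in the frame of slot between -0.004 and 0.004 m and angle between the z axis of gauge and the z axis of slot, either way round below 0.1 rad and angle between gauge's own z axis and vertical below 0.1 rad and contact force between the fingers and gauge above 3 N and linear speed of gauge below 0.02 m/s and value of joint treadle below 0.05 rad); the arm keeps its last pose, push and grip.
It fails at once if the glue tin is pushed more than 30 mm away or knocked over (distance of glue_tin from where it was at the start of the episode above 0.03 m or angle between glue_tin's own z axis and vertical above 0.6 rad).
It fails at once if the spool is pushed more than 30 mm away or knocked over (distance of spool from where it was at the start of the episode above 0.03 m or angle between spool's own z axis and vertical above 0.6 rad).
It fails at once if the shoe brush is pushed more than 30 mm away or knocked over (distance of shoe_brush from where it was at the start of the episode above 0.03 m or angle between shoe_brush's own z axis and vertical above 0.6 rad).
It also fails if it takes over 64 s, if anything falls off the work surface, if the arm or the gripper's body presses on something with over 40 N, if the wrist force passes 120 N, or if a joint passes its speed limit or range.

ROBOT

A 7-joint arm with a two-finger parallel gripper is mounted at the origin on the work surface. World frame = base frame: x ahead of the robot, y to its left, z up, the work surface at z = 0. Lengths are in m, angles in rad, forces in N, time in s.
With the tool pointing down it reaches from about 0.425 to 0.925 m from the base axis. Payload 6.8 kg.
Tool frame: the origin (TCP) lies where the fingers leave the gripper's body, on its centre line; the fingertips stand 73 mm ahead of it and the grasp point (between the pads) lies 54 mm ahead of it; z points along the fingers, y is the line along which they close (so a half turn about z gives the same grasp; the last joint's range is limited). The gripper opens to 85 mm and grips with 20 to 120 N. Pads are 22 mm wide; open, the fingers measure 114 mm over their backs; the gripper's body (76 mm by 85 mm) begins 54 mm behind the grasp point. The pads swing forward as they close: fully open they stand 13 mm farther back than shut.
Start: joints at [1.025, 0.477, 0.022, 1.555, -0.011, 1.109, -0.083], TCP at [0.286, -0.611, 0.304] pointing down, gripper open.
Joint ranges: [-2.96, 2.96], [-0.34, 2.1], [-1.41, 1.46], [0.24, 2.44], [-1.37, 4.51], [0.17, 1.92], [-2.96, 2.96]. Speed limits (rad/s): [2.39, 2.39, 3.14, 3.14, 3.14, 3.14, 3.14].

INTERFACE

Orientations are given as a rotation vector (axis times angle).
In Python, from bench import r, grab_frame, camera_info gives the robot as it stands.
- The arm moves only by the tool creep_tool, called after "Emit:" as name(argument=value, ...) on one line, values as JSON. Schema: {"type":"object","properties":{"plan":{"type":"array","items":{"type":"array","items":{"type":"array","items":{"type":"number"},"minItems":6,"maxItems":6},"minItems":1,"maxItems":5},"minItems":1,"maxItems":1},"jaw":{"type":"number"},"grip_n":{"type":"number"},"only":{"type":"string"},"quiet":{"type":"boolean"},"lines":{"type":"string"}},"required":["plan"],"additionalProperties":false}. plan is a list that holds a single list of rows (three levels of brackets), with 1 to 5 rows, each of 6 numbers: dx, dy, dz in units of 25 mm, then a rotation vector rx, ry, rz in units of 0.1 rad; each row is the pose to reach, as a shift and turn from the pose commanded when the call began, along the tool's axes at that moment; what a row does not reach only later rows make up. A row lasts 1/10 s, in which the tool goes at most 0.05 m and 0.15 rad, less where a joint would pass 70% of its speed; a pose out of reach is approached as far as the arm can. jaw is the finger opening in m, set as the call begins (left out keeps the last). The fingers move at their own pace and stop on an object; grip_n is the grip in N (left out, the last holds). Time passes only in rows, so rows that do not move let the fingers close. The tool returns the time, the measured TCP pose, the force, the opening and the grip force at its end. only (a regular expression) keeps the lines of the reply that match it, lines (a string "A,B") keeps lines A to B, and quiet returns only ok. Input that does not fit is refused with a message, and nothing moves.
- r.get_obs(): the state, without advancing time (a new reading comes with each control period).
- grab_frame(name): name is "scene" or "side" or "wrist"; returns (picture, depth): 420x560x3 uint8, blue, green, red; 420x560 float32, m along the optical axis (not along the pixel's ray), 0 where there is no reading.
- camera_info(name): a dict with "camera_matrix" (3x3 intrinsics, pixels), "R" (3x3) and "t" (3): a world point X has camera coordinates R X + t. Camera axes: x right, y down, z forward; pixel columns grow to the right and rows downward; lengths in m; the calibration is good to about 2 mm. A picture is of the moment at which its call begins: read the wrist's pose just before it. camera_info takes no time and is no camera call; for the wrist camera it gives the pose at the moment of the call.
- r.hand_in(): hands the job in; it is judged then, once.
The state is a dict: "clock": time; "joints": joint angles; "qvel": joint speeds; "tau": joint torques, N m; "tcp_pos": TCP position; "orientation": TCP orientation; "contact_force": force on the tool from outside, world axes, zero at the start; "moment": the same for the moment, N m; "grip_width": finger opening in m; "gripper_force": force on a finger pad.
Only numpy, scipy, OpenCV 4.12 (cv2) and the standard library are available. Lean on these libraries where they do the work, as an engineer would, in place of code of your own. Each camera call takes 0.05 s, during which the arm holds its last target. There are 200 camera calls.

## Working session

There is one attempt and no reset: what is moved stays moved. The work goes in short steps, Python scripts to look and compute and a tool call to move; the robot and the scene stay as the last step left them, time stands still between calls to the robot, and variables do not carry over. Pictures are saved under pics/ and viewed, at most 10 in all, crops included, and the job is handed in when it is done.

```bash
ls; mkdir -p pics; python3 - <<'E'
from bench import r, grab_frame, camera_info
import cv2,numpy as np
for n in ("scene","side"):
    im,d=grab_frame(n); cv2.imwrite(f"pics/{n}0.png",im); np.savez(f"pics/{n}0.npz",im=im,d=d,**{k:np.array(v) for k,v in camera_info(n).items() if k in("camera_matrix","R","t")})
    c=camera_info(n); print(n,-np.array(c["R"]).T@np.array(c["t"]))
o=r.get_obs(); print(o["tcp_pos"],o["orientation"],o["grip_width"],o["clock"])
E
```

```text
pics
scene [0.96521684 0.71727733 0.70843651]
side [0.30936326 0.85375172 0.77644477]
[ 0.28597854 -0.61098036  0.30305207] [-3.06514104e+00 -6.81863278e-01  7.04300973e-04] 0.08553511351919763 0.1
```

View pics/scene0.png

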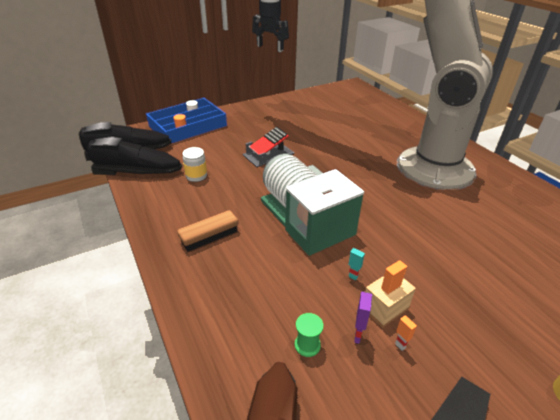

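View pics/side0.png

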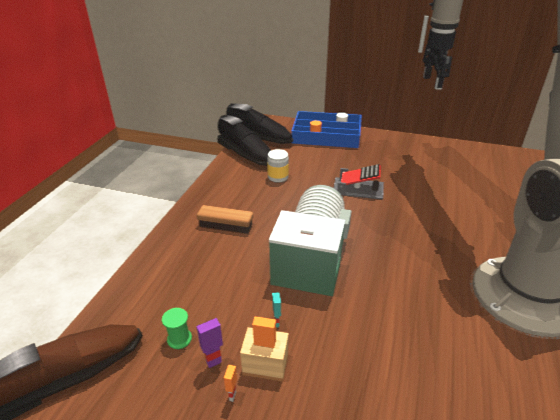

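Scene view: the plate with its slot is at (327,191), the motor at (288,180) and the treadle at (268,147). There are four gauge-like things. The orange one standing in the block is at scene (394,278) / side (264,332), the small orange one at (405,333), the purple at (363,318) and the turquoise at (356,264). The meant one is the larger orange gauge, in the block. I'll confirm it in a crop.

```bash
cat > h.py <<'E'
import cv2,numpy as np
def load(n):
    z=np.load(f"pics/{n}.npz"); return z["im"],z["d"],z["camera_matrix"],z["R"],z["t"]
def ray(px,K,R,t,z):
    px=np.atleast_2d(px).astype(float); d=np.c_[px,np.ones(len(px))]@np.linalg.inv(K).T@R
    c=-R.T@t; return c+d*((z-c[2])/d[:,2])[:,None]
def cloud(d,K,R,t):
    v,u=np.indices(d.shape); p=np.stack([u,v,np.ones_like(d)],-1)@np.linalg.inv(K).T*d[...,None]
    return (p-t)@R
E
python3 - <<'E'
from h import *
out=[]
for n,box in(("scene0",(320,240,440,370)),("side0",(180,280,310,410))):
    im,d,K,R,t=load(n); P=cloud(d,K,R,t); ok=d>0
    hsv=cv2.cvtColor(im,cv2.COLOR_BGR2HSV); H,S,V=cv2.split(hsv)
    x0,y0,x1,y1=box; out.append(cv2.resize(im[y0:y1,x0:x1],(390,390),interpolation=cv2.INTER_CUBIC))
    def rep(nm,m):
        m=m&ok
        if m.sum()<8: print(n,nm,m.sum());return
        q=P[m]; h=q[:,:2]; rc=cv2.minAreaRect((h*1000).astype(np.float32)); print(n,nm,m.sum(),np.round([*rc[0],*rc[1],rc[2]],1),"z",np.round(np.percentile(q[:,2],[5,50,95]),3))
    z=P[...,2]
    tab=(P[...,0]>.2)&(P[...,0]<.95)&(abs(P[...,1])<.75)
    plate=tab&(abs(z-.14)<.006)&(S<60)&(V>120)
    k,l,st,_=cv2.connectedComponentsWithStats(plate.astype(np.uint8)); i=1+np.argmax(st[1:,4]); rep("plate",l==i)
    rep("block",tab&(abs(z-.07)<.004)&(H>12)&(H<28)&(S>50)&(V>150))
    rep("handletop",tab&(abs(z-.13)<.004)&(H<15)&(S>150))
    rep("handle",tab&(z>.075)&(z<.136)&(H<15)&(S>170))
    rep("red",tab&((H<5)|(H>174))&(S>180)&(V>100)&(z>.03))
    rep("brush",tab&(abs(z-.042)<.006)&(H>5)&(H<15)&(P[...,1]<0)&(S>150))
    rep("tin",tab&(abs(z-.085)<.005)&(P[...,1]<-.1))
    rep("spool",tab&(H>50)&(H<70)&(S>150)&(abs(z-.07)<.006))
cv2.imwrite("pics/crop1.png",np.hstack(out))
out=[]
for n,box in(("scene0",(230,120,370,260)),("side0",(260,150,400,290))):
    im=load(n)[0];x0,y0,x1,y1=box; out.append(cv2.resize(im[y0:y1,x0:x1],(400,400),interpolation=cv2.INTER_CUBIC))
cv2.imwrite("pics/crop2.png",np.hstack(out))
E
```

```text
scene0 plate 1804 [499.4  89.9 151.8 114.1   3.4] z [0.136 0.139 0.14 ]
scene0 block 615 [507.8 357.9  82.4  61.1   8.4] z [0.067 0.069 0.071]
scene0 handletop 24 [510.1 357.9  36.6  20.5   5.6] z [0.126 0.128 0.13 ]
scene0 handle 392 [529.4 399.6 117.3  43.3  62.5] z [0.077 0.101 0.126]
scene0 red 115 [498.9  31.  770.7 111.4  80.4] z [0.033 0.046 0.066]
scene0 brush 27 [ 660.9 -588.    15.3   31.9   80.2] z [0.036 0.042 0.047]
scene0 tin 597 [ 771.4 -319.7  160.5  590.9   32.8] z [0.081 0.084 0.089]
scene0 spool 0
side0 plate 2187 [498.1  92.1 150.4 115.    2.9] z [0.137 0.14  0.142]
side0 block 766 [506.8 360.6  80.1  62.8   8. ] z [0.068 0.07  0.072]
side0 handletop 39 [506.3 359.9  39.6  21.6   7.8] z [0.126 0.128 0.131]
side0 handle 471 [684.7 485.6 475.9  90.9  27.3] z [0.077 0.1   0.127]
side0 red 282 [491.4  26.7 784.9 115.4  81.1] z [0.032 0.043 0.067]
side0 brush 101 [ 680.5 -285.8  631.6  142.9   73.5] z [0.038 0.042 0.046]
side0 tin 453 [ 682.1 -356.1  166.3  661.    55.3] z [0.081 0.084 0.089]
side0 spool 1
```

View pics/crop1.png

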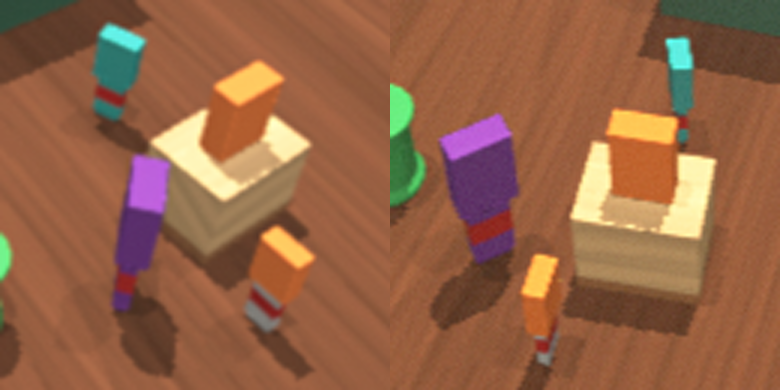

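View pics/crop2.png

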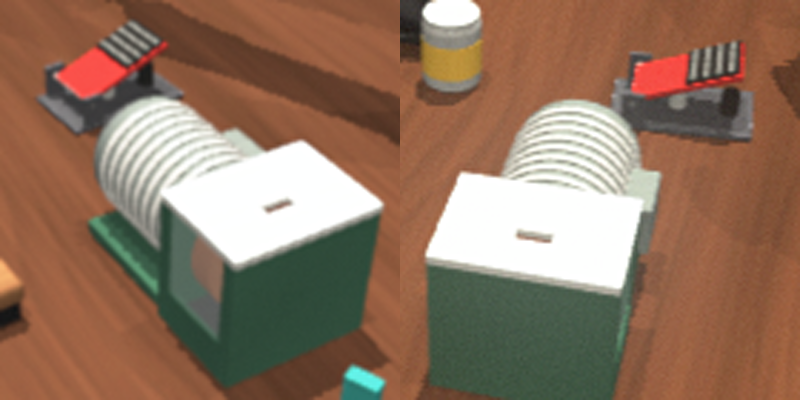

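The crop confirms it: the big orange gauge stands in the block and the loose orange one beside it is clearly smaller. Crop 2 shows the slot at scene (327,192) / side (307,232) and the striped pad at scene (276,135) / side (371,171).

```bash
python3 - <<'E'
from h import *
from scipy.spatial.transform import Rotation as Ro
for n,s,p in(("scene0",(327,192),(275.5,134.7)),("side0",(307,232),(371,171))):
    im,d,K,R,t=load(n); P=cloud(d,K,R,t)
    g=cv2.cvtColor(im,cv2.COLOR_BGR2GRAY).astype(float)
    x,y=s; w=g[y-8:y+9,x-14:x+15]; pl=np.median(w); wt=np.clip(pl-25-w,0,None)
    yy,xx=np.indices(w.shape); c=((xx*wt).sum()/wt.sum()+x-14,(yy*wt).sum()/wt.sum()+y-8)
    print(n,"slot px",c,ray([c],K,R,t,.14)[0].round(4),"pad",ray([p],K,R,t,.067)[0].round(4))
    H,S,V=cv2.split(cv2.cvtColor(im,cv2.COLOR_BGR2HSV))
    m=(d>0)&((H<5)|(H>174))&(S>150)&(V>100)&(P[...,1]<-.1)&(P[...,0]<.8)&(P[...,0]>.2)&(P[...,2]>.03)
    rc=cv2.minAreaRect((P[m][:,:2]*1000).astype(np.float32)); print(" redpedal",m.sum(),rc)
    a=P[round(p[1])-2:round(p[1])+3,round(p[0])-2:round(p[0])+3].reshape(-1,3); print(" pad depth",np.median(a,0).round(4))
    # higher things near block
    for nm,h0,h1 in(("purple",130,155),("turq",80,100)):
        m=(d>0)&(H>h0)&(H<h1)&(S>100)&(V>60)&(P[...,2]>.01)&(P[...,1]>0); q=P[m]
        if len(q): print(" ",nm,q.mean(0).round(3),q[:,2].max().round(3))
print(Ro.from_rotvec([-3.065,-.682,0]).as_matrix().round(3))
E
```

```text
scene0 slot px (np.float64(326.79190421892815), np.float64(191.61858608893957)) [0.5008 0.1021 0.14  ] pad [ 0.4183 -0.3158  0.067 ]
 redpedal 288 ((441.967529296875, -315.429931640625), (111.6574935913086, 73.27286529541016), 3.685189962387085)
 pad depth [ 0.416  -0.3152  0.0653]
  purple [0.612 0.396 0.099] 0.122
  turq [0.522 0.26  0.066] 0.087
side0 slot px (np.float64(306.48408198866116), np.float64(232.50981247274314)) [0.4962 0.1033 0.14  ] pad [ 0.4107 -0.3183  0.067 ]
 redpedal 286 ((440.6549072265625, -314.8033142089844), (112.69483947753906, 76.66568756103516), 2.3000524044036865)
 pad depth [ 0.4106 -0.315   0.0679]
  purple [0.6   0.396 0.091] 0.123
  turq [0.514 0.265 0.073] 0.088
[[ 0.906  0.424 -0.   ]
 [ 0.424 -0.906  0.002]
 [ 0.    -0.002 -1.   ]]
```

Careful with the scale: shifts go in units of 25 mm and turns go in units of 0.1 rad. That gives: 0.15 m is 6, -0.133 m is -5.32.

Emit:
creep_tool(plan=[[[1.2, -1.08, 0.4, 0, 0, 0], [2.4, -2.16, 0.8, 0, 0, 0], [3.6, -3.24, 1.2, 0, 0, 0], [4.8, -4.28, 1.6, 0, 0, 0], [6, -5.32, 2, 0, 0, 0]]], jaw=0.0, grip_n=30)

```text
clock: 0.6
tcp_pos: [0.3659, -0.4256, 0.2533]
orientation: [-3.066, -0.682, 0.0]
contact_force: [0.2, -0.7, 0.9]
grip_width: 0.0124
gripper_force: 0.0
```

Emit:
creep_tool(plan=[[[0.92, -0.8, 0.72, 0, 0, 0.6], [1.84, -1.6, 1.44, 0, 0, 1.2], [2.76, -2.4, 2.16, 0, 0, 1.8], [3.64, -3.2, 2.8, 0, 0, 2.4], [3.64, -3.2, 2.8, 0, 0, 3]]])

```text
clock: 1.1
tcp_pos: [0.415, -0.3111, 0.1815]
orientation: [-3.129, -0.222, 0.004]
contact_force: [-0.2, 0.5, -0.2]
grip_width: -0.0001
gripper_force: 0.0
```

Emit:
creep_tool(plan=[[[0, 0, 0.52, 0, 0, 0], [0, 0, 1.04, 0, 0, 0], [0, 0, 1.56, 0, 0, 0], [0, 0, 1.96, 0, 0, 0], [0, 0, 2.28, 0, 0, 0]]])

```text
clock: 1.6
tcp_pos: [0.4132, -0.3168, 0.1258]
orientation: [-3.134, -0.215, 0.002]
contact_force: [-3.4, -0.7, 5.1]
grip_width: 0.0001
gripper_force: 2.0
```

Emit:
creep_tool(plan=[[[0, 0, 0.2, 0, 0, 0], [0, 0, 0.36, 0, 0, 0], [0, 0, 0.36, 0, 0, 0]]])

```text
clock: 1.9
tcp_pos: [0.4136, -0.3166, 0.1176]
orientation: [-3.134, -0.215, 0.001]
contact_force: [-3.7, -0.0, 5.2]
grip_width: 0.0001
gripper_force: 2.4
```

Still compliant; continue until the force jumps at the stop.

Emit:
creep_tool(plan=[[[0, 0, 0.12, 0, 0, 0], [0, 0, 0.12, 0, 0, 0]]])

```text
clock: 2.1
tcp_pos: [0.4139, -0.3166, 0.1151]
orientation: [3.134, 0.216, -0.0]
contact_force: [-3.8, -0.6, 5.7]
grip_width: 0.0002
gripper_force: 2.6
```

Emit:
creep_tool(plan=[[[0, 0, 0.12, 0, 0, 0], [0, 0, 0.12, 0, 0, 0], [0, 0, 0.12, 0, 0, 0]]])

```text
clock: 2.4
tcp_pos: [0.4139, -0.3167, 0.114]
orientation: [3.134, 0.215, -0.0]
contact_force: [-8.5, 3.3, 24.5]
grip_width: -0.0004
gripper_force: 12.4
```

Force jumped to 24 N, so the pedal is on its stop. Hold, then lift.

Emit:
creep_tool(plan=[[[0, 0, 0, 0, 0, 0], [0, 0, 0, 0, 0, 0], [0, 0, 0, 0, 0, 0], [0, 0, 0, 0, 0, 0]]])

```text
clock: 2.8
tcp_pos: [0.414, -0.3167, 0.114]
orientation: [3.134, 0.215, 0.0]
contact_force: [-9.0, 2.6, 25.4]
grip_width: -0.0003
gripper_force: 12.3
```

Emit:
creep_tool(plan=[[[0, 0, -1.2, 0, 0, 0], [0, 0, -3, 0, 0, 0], [0, 0, -4.8, 0, 0, 0], [0, 0, -6.6, 0, 0, 0], [0, 0, -8, 0, 0, 0]]], jaw=0.085)

```text
clock: 3.3
tcp_pos: [0.4151, -0.3161, 0.3152]
orientation: [3.132, 0.217, 0.006]
contact_force: [1.0, -0.9, 0.2]
grip_width: 0.0725
gripper_force: 0.0
```

```bash
python3 - <<'E'
from bench import grab_frame
import cv2; im,d=grab_frame("side"); im=im[150:220,310:410]; cv2.imwrite("pics/tr.png",cv2.resize(im,(500,350)))
E
```

```text
(no output)
```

View pics/tr.png

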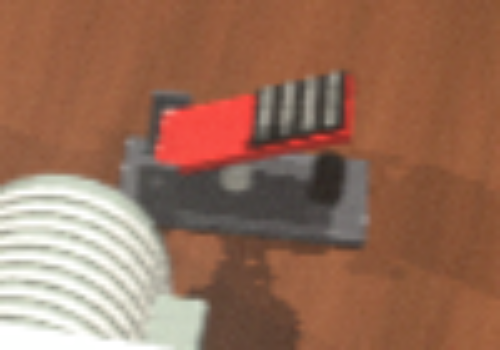

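The treadle is up again. Next: over the slot for a wrist look, then on to the block.

In the tool's units: -0.2 m is -8, -0.16 m is -6.4.

Emit:
creep_tool(plan=[[[0.56, -1.6, 0, 0, 0, 0], [1.12, -3.2, 0, 0, 0, 0], [1.68, -4.8, 0, 0, 0, 0], [2.24, -6.4, 0, 0, 0, 0], [2.8, -8, 0, 0, 0, 0]]])

```text
clock: 3.85
tcp_pos: [0.4565, -0.1064, 0.3121]
orientation: [-3.134, -0.217, -0.003]
contact_force: [-0.4, -1.0, 0.2]
grip_width: 0.0851
gripper_force: 0.0
```

Emit:
creep_tool(plan=[[[0.56, -1.6, 0, 0, 0, 0], [1.12, -3.2, 0, 0, 0, 0], [1.68, -4.8, 0, 0, 0, 0], [2.24, -6.4, 0, 0, 0, 0], [2.4, -6.8, 0, 0, 0, 0]]])

```text
clock: 4.35
tcp_pos: [0.4925, 0.0741, 0.3123]
orientation: [-3.13, -0.228, -0.003]
contact_force: [-0.1, -0.6, 1.0]
grip_width: 0.085
gripper_force: 0.0
```

Emit:
creep_tool(plan=[[[0, 0, 0, 0, 0, 0], [0, 0, 0, 0, 0, 0]]])

```text
clock: 4.55
tcp_pos: [0.492, 0.0671, 0.3117]
orientation: [3.134, 0.215, -0.0]
contact_force: [-0.6, -0.5, 0.0]
grip_width: 0.0853
gripper_force: 0.0
```

```bash
python3 - <<'E'
from bench import grab_frame,camera_info
import cv2,numpy as np
c=camera_info("wrist"); im,d=grab_frame("wrist"); cv2.imwrite("pics/w1.png",im); np.savez("pics/w1.npz",im=im,d=d,**{k:np.array(c[k]) for k in("camera_matrix","R","t")})
print(-np.array(c["R"]).T@np.array(c["t"]),np.array(c["R"]).round(2))
E
```

```text
[0.56739516 0.07810632 0.38195625] [[ 0.14 -0.99  0.  ]
 [-0.95 -0.13  0.3 ]
 [-0.29 -0.04 -0.95]]
```

View pics/w1.png

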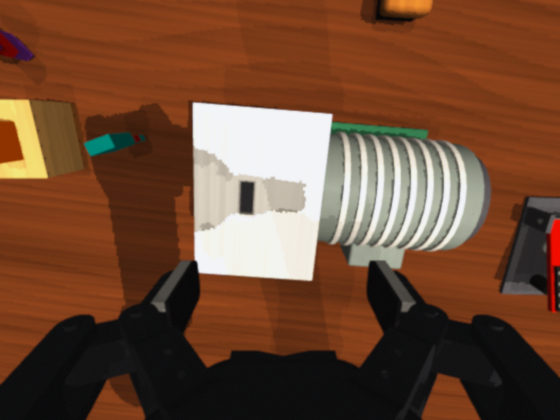

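The wrist view shows the plate with the dark slot at (247,197).

```bash
python3 - <<'E'
from h import *
im,d,K,R,t=load("w1"); g=cv2.cvtColor(im,cv2.COLOR_BGR2GRAY)
m=np.zeros_like(g); m[170:225,230:265]=(g[170:225,230:265]<100)*255
c=max(cv2.findContours(m,cv2.RETR_EXTERNAL,cv2.CHAIN_APPROX_NONE)[0],key=cv2.contourArea)
print(cv2.minAreaRect((ray(c[:,0],K,R,t,.14)[:,:2]*1000).astype(np.float32)))
m=((g>130)&(d>0)&(abs(cloud(d,K,R,t)[...,2]-.14)<.01)).astype(np.uint8)
c=max(cv2.findContours(m,cv2.RETR_EXTERNAL,cv2.CHAIN_APPROX_NONE)[0],key=cv2.contourArea)
print(cv2.minAreaRect((ray(c[:,0],K,R,t,.14)[:,:2]*1000).astype(np.float32)), np.median(cloud(d,K,R,t)[m>0][:,2]))
E
```

```text
((498.6132507324219, 100.38526916503906), (28.00371742248535, 11.183698654174805), 5.285973072052002)
((498.529296875, 90.9793930053711), (150.1033477783203, 110.30569458007812), 3.2441532611846924) 0.14013251023325474
```

In the tool's units: -0.225 m is -9, -0.18 m is -7.2.

Emit:
creep_tool(plan=[[[0.36, -1.8, 0, 0, 0, 0], [0.72, -3.6, 0, 0, 0, 0], [1.08, -5.4, 0, 0, 0, 0], [1.44, -7.2, 0, 0, 0, 0], [1.76, -9, 0, 0, 0, 0]]])

```text
clock: 5.1
tcp_pos: [0.5057, 0.2964, 0.3119]
orientation: [3.134, 0.21, 0.001]
contact_force: [0.4, -0.1, -0.6]
grip_width: 0.0852
gripper_force: 0.0
```

Emit:
creep_tool(plan=[[[0.24, -1.2, 0, 0, 0, 0], [0.48, -2.48, 0, 0, 0, 0], [0.48, -2.48, 0.4, 0, 0, 0], [0.48, -2.48, 0.8, 0, 0, 0], [0.48, -2.48, 0.8, 0, 0, 0]]])

```text
clock: 5.6
tcp_pos: [0.5085, 0.3569, 0.2897]
orientation: [3.131, 0.211, -0.004]
contact_force: [-0.4, -0.3, 0.2]
grip_width: 0.0847
gripper_force: 0.0
```

```bash
python3 - <<'E'
from bench import grab_frame,camera_info
from h import *
c=camera_info("wrist"); im,d=grab_frame("wrist"); cv2.imwrite("pics/w2.png",im); K,R,t=[np.array(c[k]) for k in("camera_matrix","R","t")]
H,S,V=cv2.split(cv2.cvtColor(im,cv2.COLOR_BGR2HSV)); P=cloud(d,K,R,t)
for nm,m,z in(("handletop",(H<16)&(S>150)&(d>0)&(abs(P[...,2]-.13)<.005),.13),("block",(d>0)&(abs(P[...,2]-.07)<.004)&(H>10)&(H<30),.07)):
    k,l,st,_=cv2.connectedComponentsWithStats(m.astype(np.uint8)); i=1+np.argmax(st[1:,4]); v,u=np.nonzero(l==i)
    print(nm,len(u),cv2.minAreaRect((ray(np.c_[u,v],K,R,t,z)[:,:2]*1000).astype(np.float32)),np.median(P[l==i][:,2]))
E
```

```text
handletop 44 ((527.5580444335938, 361.54412841796875), (1.6792247295379639, 17.148216247558594), 7.6259965896606445) 0.12840537924535556
block 1961 ((507.5146484375, 359.9894104003906), (80.1993179321289, 59.99761199951172), 7.898447036743164) 0.07014920137146717
```

In the tool's units: 0.134 m is 5.36, -0.002 m is -0.08.

Emit:
creep_tool(plan=[[[0, -0.08, 1.2, 0, 0, 0], [0, -0.08, 2.4, 0, 0, 0], [0, -0.08, 3.6, 0, 0, 0], [0, -0.08, 4.6, 0, 0, 0], [0, -0.08, 5.36, 0, 0, 0]]])

```text
clock: 6.15
tcp_pos: [0.5084, 0.3599, 0.1567]
orientation: [3.133, 0.212, -0.001]
contact_force: [0.7, 0.2, 0.3]
grip_width: 0.0852
gripper_force: 0.0
```

Emit:
creep_tool(plan=[[[0, 0, 0, 0, 0, 0], [0, 0, 0, 0, 0, 0]]])

```text
clock: 6.35
tcp_pos: [0.5086, 0.3612, 0.1586]
orientation: [3.134, 0.214, 0.001]
contact_force: [-0.3, -0.3, -0.4]
grip_width: 0.0851
gripper_force: 0.0
```

Emit:
creep_tool(plan=[[[0, 0, 0, 0, 0, 0], [0, 0, 0, 0, 0, 0], [0, 0, 0, 0, 0, 0], [0, 0, 0, 0, 0, 0], [0, 0, 0, 0, 0, 0]]], jaw=0, grip_n=50)

```text
clock: 6.85
tcp_pos: [0.5082, 0.3615, 0.1584]
orientation: [3.133, 0.215, 0.001]
contact_force: [-1.2, -3.4, 4.3]
grip_width: 0.0193
gripper_force: 49.6
```

Emit:
creep_tool(plan=[[[0, 0, 0, 0, 0, 0], [0, 0, 0, 0, 0, 0]]])

```text
clock: 7.05
tcp_pos: [0.5082, 0.3615, 0.1584]
orientation: [3.133, 0.215, 0.001]
contact_force: [-0.4, -3.3, 6.0]
grip_width: 0.0195
gripper_force: 49.6
```

In the tool's units: -0.12 m is -4.8, -0.09 m is -3.6.

Emit:
creep_tool(plan=[[[0, 0, -0.6, 0, 0, 0], [0, 0, -1.4, 0, 0, 0], [0, 0, -2.4, 0, 0, 0], [0, 0, -3.6, 0, 0, 0], [0, 0, -4.8, 0, 0, 0]]])

```text
clock: 7.55
tcp_pos: [0.5074, 0.3623, 0.2795]
orientation: [-3.134, -0.217, 0.001]
contact_force: [0.7, 0.2, -2.8]
grip_width: 0.0198
gripper_force: 49.1
```

Emit:
creep_tool(plan=[[[0, 0, -1.2, 0, 0, 0], [0, 0, -2.2, 0, 0, 0], [0, 0, -2.2, 0, 0, 0], [0, 0, -2.2, 0, 0, 0]]])

```text
clock: 7.95
tcp_pos: [0.5076, 0.3622, 0.3333]
orientation: [-3.133, -0.217, -0.001]
contact_force: [-0.4, 0.8, -2.5]
grip_width: 0.0194
gripper_force: 49.2
```

```bash
python3 - <<'E'
from bench import grab_frame,camera_info
from h import *
for n in("wrist","side","scene"):
    c=camera_info(n); im,d=grab_frame(n); np.savez(f"pics/{n}3.npz",im=im,d=d,**{k:np.array(c[k]) for k in("camera_matrix","R","t")})
    if n=="wrist": W=im
    if n=="side": S=im
cv2.imwrite("pics/g3.png",np.hstack([cv2.resize(W,(400,300)),cv2.resize(S[150:375,180:405],(300,300))]))
E
```

```text
(no output)
```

View pics/g3.png

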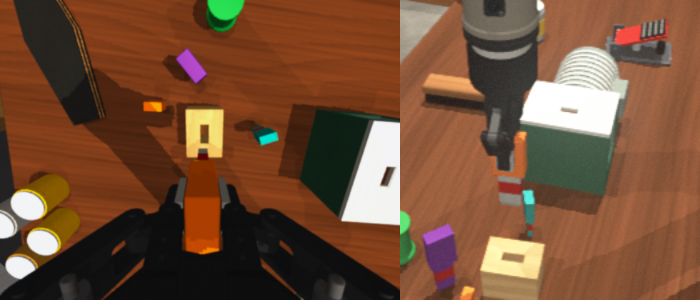

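The gauge hangs upright in the gripper and the pocket is empty. Move it over the slot, turning 0.081 rad to the slot's axis.

In the tool's units: -0.02 m is -0.8, 0.193 m is 7.72.

Emit:
creep_tool(plan=[[[-0.24, 1.4, 0, 0, 0, 0], [-0.52, 3, 0, 0, 0, 0], [-0.8, 4.6, 0, 0, 0, 0], [-1.08, 6.2, 0, 0, 0, 0], [-1.36, 7.72, 0, 0, 0, 0]]])

```text
clock: 8.6
tcp_pos: [0.5, 0.1641, 0.3317]
orientation: [3.133, 0.216, -0.003]
contact_force: [0.2, -0.3, -1.9]
grip_width: 0.0192
gripper_force: 49.2
```

Emit:
creep_tool(plan=[[[-0.28, 1.4, 0, 0, 0, 0.3], [-0.452, 2.588, 0, 0, 0, 0.81], [-0.452, 2.588, 0.24, 0, 0, 0.81], [-0.452, 2.588, 0.48, 0, 0, 0.81], [-0.452, 2.588, 0.48, 0, 0, 0.81]]])

```text
clock: 9.1
tcp_pos: [0.4976, 0.1016, 0.3194]
orientation: [-3.14, -0.092, 0.004]
contact_force: [-0.7, -0.4, -1.5]
grip_width: 0.019
gripper_force: 49.3
```

Emit:
creep_tool(plan=[[[0, 0, 0, 0, 0, 0], [0, 0, 0, 0, 0, 0]]])

```text
clock: 9.3
tcp_pos: [0.4984, 0.1017, 0.3209]
orientation: [-3.14, -0.092, 0.0]
contact_force: [0.2, 0.3, -1.7]
grip_width: 0.0195
gripper_force: 49.3
```

```bash
python3 - <<'E'
from bench import grab_frame,camera_info
from h import *
o=[]
for n,b in(("scene",(257,110,397,250)),("side",(240,130,380,270))):
    c=camera_info(n); im,d=grab_frame(n); np.savez(f"pics/{n}4.npz",im=im,d=d,**{k:np.array(c[k]) for k in("camera_matrix","R","t")})
    x0,y0,x1,y1=b; o.append(cv2.resize(im[y0:y1,x0:x1],(400,400),interpolation=cv2.INTER_CUBIC))
cv2.imwrite("pics/g4.png",np.hstack(o))
E
```

```text
(no output)
```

View pics/g4.png

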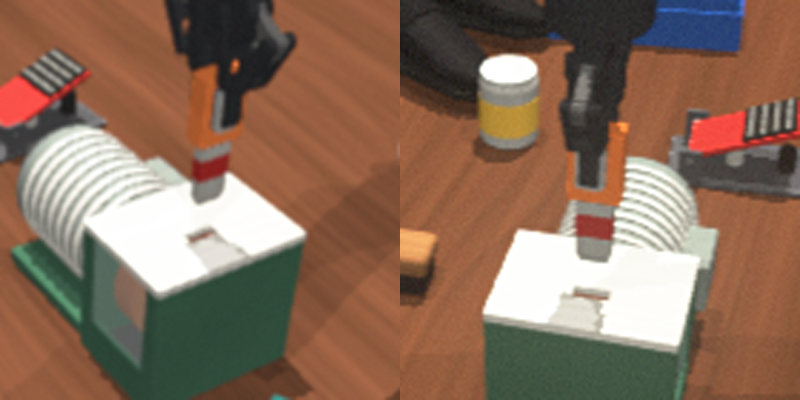

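Both views show the blade hanging upright above the slot, with its red band at scene crop (208,165) and side crop (594,227). Measure the band's offset from the expected pose.

```bash
python3 - <<'E'
from h import *
tx,ty,tz=.4984,.1017,.3209-.1484; a=.0586
X=np.array([[sx*.014,sy*.005,z] for sx in(-1,1) for sy in(-1,1) for z in(.025,.045)])
Rz=np.array([[np.cos(a),-np.sin(a),0],[np.sin(a),np.cos(a),0],[0,0,1]])
W=X@Rz.T+[tx,ty,tz]
A=[];B=[]
for n,b,dc in(("scene4",(320,155,345,180),(.0009,-.0011)),("side4",(435-180,0,0,0),(-.0004,.0011))):
    im,d,K,R,t=load(n); H,S,V=cv2.split(cv2.cvtColor(im,cv2.COLOR_BGR2HSV))
    def pr(P): q=(P@R.T+t)@K.T; return q[:,:2]/q[:,2:]
    p=pr(W+[*dc,0]); hull=cv2.convexHull(p.astype(np.float32)); M=cv2.moments(hull); e=np.array([M["m10"],M["m01"]])/M["m00"]
    m=(((H<6)|(H>172))&(S>120)).astype(np.uint8)
    x,y=e.round().astype(int); mm=np.zeros_like(m); mm[y-12:y+13,x-14:x+15]=m[y-12:y+13,x-14:x+15]
    k,l,st,ce=cv2.connectedComponentsWithStats(mm); i=1+np.argmax(st[1:,4])
    print(n,"expected",e,cv2.contourArea(hull),"seen",ce[i],st[i])
    c=np.array([tx,ty,tz+.035]); 
    J=np.array([(pr((c+dv)[None])-pr(c[None]))[0]/.001 for dv in np.eye(3)*.001]).T
    A.append(J);B.append(ce[i]-e)
s,res,_,_=np.linalg.lstsq(np.vstack(A),np.hstack(B),rcond=None); print("offset mm",s*1000,res)
E
```

```text
scene4 expected [329.5304595  167.26452478] 121.64401191961952 seen [329.98795181 168.56626506] [324 164  13  10  83]
side4 expected [306.61188835 207.74084965] 140.85409815306775 seen [307.70967742 208.98924731] [302 205  13   9  93]
offset mm [-2.16987841 -0.95483774 -4.09111687] [0.11256902]
```

```bash
python3 - <<'E'
from bench import grab_frame,camera_info,r
from h import *
o=r.get_obs(); tcp=np.array(o["tcp_pos"]); print(tcp)
c=camera_info("wrist"); im,d=grab_frame("wrist"); cv2.imwrite("pics/w5.png",im); K,R,t=[np.array(c[k]) for k in("camera_matrix","R","t")]
P=cloud(d,K,R,t); H,S,V=cv2.split(cv2.cvtColor(im,cv2.COLOR_BGR2HSV)); a=.0575
L=(P-tcp)@np.array([[np.cos(a),-np.sin(a),0],[np.sin(a),np.cos(a),0],[0,0,1]])
near=(d>0)&(abs(L[...,1])<.02)&(abs(L[...,0])<.04)
m=near&(H<16)&(S>150)&(L[...,2]>-.09)&(L[...,2]<-.03)
print("orange",m.sum(),np.percentile(L[m],[10,25,50,75,90],axis=0).round(4).tolist(),"z rng",L[m][:,2].min(),L[m][:,2].max(), "y",L[m][:,1].min(),L[m][:,1].max())
m=near&(L[...,2]<-.092)&(L[...,2]>-.147)
for z in np.arange(-.147,-.09,.008):
    k=m&(L[...,2]>=z)&(L[...,2]<z+.008)
    if k.sum()>3: print(round(z,3),k.sum(),np.median(L[k],axis=0).round(4),L[k][:,1].min().round(4),L[k][:,1].max().round(4))
cv2.imwrite("pics/w5c.png",cv2.resize(im[150:420,180:400],None,fx=2,fy=2))
m=(abs(P[...,2]-.14)<.008)&(V>130)&(d>0); v,u=np.nonzero(m); print("plate",cv2.minAreaRect((ray(np.c_[u,v],K,R,t,.14)[:,:2]*1000).astype(np.float32)))
E
```

```text
[0.49846363 0.1012852  0.3210229 ]
orange 2152 [[0.0178, -0.0077, -0.0751], [0.0181, -0.0046, -0.0628], [0.0183, 0.0002, -0.048], [0.0185, 0.0054, -0.0372], [0.0187, 0.0084, -0.0334]] z rng -0.0867023032314718 -0.03000603798251872 y -0.010556349768728358 0.011905657141800025
-0.147 9 [ 1.23e-02 -1.00e-04 -1.40e-01] -0.0039 0.0052
-0.139 44 [ 0.0125  0.0006 -0.1344] -0.0046 0.0051
-0.131 44 [ 0.0124  0.0003 -0.1271] -0.0044 0.005
-0.123 55 [ 0.0127  0.0006 -0.1193] -0.0042 0.0055
-0.115 63 [ 0.0126  0.0006 -0.1107] -0.0046 0.0053
-0.107 35 [ 0.0126  0.0006 -0.1049] -0.0046 0.0057
plate ((502.2220458984375, 29.00438690185547), (149.85499572753906, 234.43179321289062), 3.2601587772369385)
```

View pics/w5c.png

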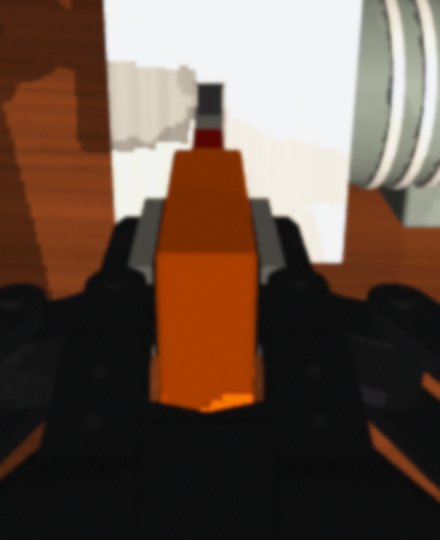

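The wrist view shows the blade in line with the slot. By depth, the gauge sits 1.5 mm towards -x in the grip. Shift by (+1.5, -1.0) mm and start down.

In the tool's units: 0.0015 m is 0.06, 0.001 m is 0.04.

Emit:
creep_tool(plan=[[[0.06, 0.04, 0, 0, 0, 0], [0.06, 0.04, 0.32, 0, 0, 0], [0.06, 0.04, 0.64, 0, 0, 0], [0.06, 0.04, 0.88, 0, 0, 0], [0.06, 0.04, 1.04, 0, 0, 0]]])

```text
clock: 9.95
tcp_pos: [0.4995, 0.0995, 0.2938]
orientation: [3.14, 0.089, -0.002]
contact_force: [0.2, 0.1, -1.7]
grip_width: 0.0192
gripper_force: 49.3
```

Emit:
creep_tool(plan=[[[0, 0, 0.16, 0, 0, 0], [0, 0, 0.32, 0, 0, 0], [0, 0, 0.44, 0, 0, 0], [0, 0, 0.56, 0, 0, 0]]])

```text
clock: 10.35
tcp_pos: [0.5, 0.0997, 0.2808]
orientation: [-3.14, -0.089, -0.0]
contact_force: [0.2, 0.6, -1.9]
grip_width: 0.0193
gripper_force: 49.3
```

Emit:
creep_tool(plan=[[[0, 0, 0.12, 0, 0, 0], [0, 0, 0.2, 0, 0, 0], [0, 0, 0.2, 0, 0, 0]]])

```text
clock: 10.65
tcp_pos: [0.4999, 0.0997, 0.2757]
orientation: [-3.14, -0.089, 0.0]
contact_force: [0.5, 0.1, -1.8]
grip_width: 0.0192
gripper_force: 49.5
```

No contact with the tip 13 mm in. Continue 22 mm.

Emit:
creep_tool(plan=[[[0, 0, 0.2, 0, 0, 0], [0, 0, 0.4, 0, 0, 0], [0, 0, 0.6, 0, 0, 0], [0, 0, 0.76, 0, 0, 0], [0, 0, 0.88, 0, 0, 0]]])

```text
clock: 11.15
tcp_pos: [0.4998, 0.0996, 0.2534]
orientation: [3.14, 0.089, -0.001]
contact_force: [0.2, 0.8, -1.4]
grip_width: 0.0198
gripper_force: 49.5
```

Emit:
creep_tool(plan=[[[0, 0, 0, 0, 0, 0], [0, 0, 0, 0, 0, 0], [0, 0, 0, 0, 0, 0], [0, 0, 0, 0, 0, 0]]])

```text
clock: 11.55
tcp_pos: [0.5001, 0.0996, 0.2541]
orientation: [3.14, 0.089, 0.001]
contact_force: [0.2, 0.2, -2.4]
grip_width: 0.0191
gripper_force: 49.5
```

```bash
python3 - <<'E'
from bench import grab_frame
import cv2,numpy as np
o=[]
for n,b in(("scene",(257,110,397,250)),("side",(240,130,380,270))):
    im,d=grab_frame(n); x0,y0,x1,y1=b; o.append(cv2.resize(im[y0:y1,x0:x1],(400,400),interpolation=cv2.INTER_CUBIC))
cv2.imwrite("pics/g6.png",np.hstack(o))
E
```

```text
(no output)
```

View pics/g6.png

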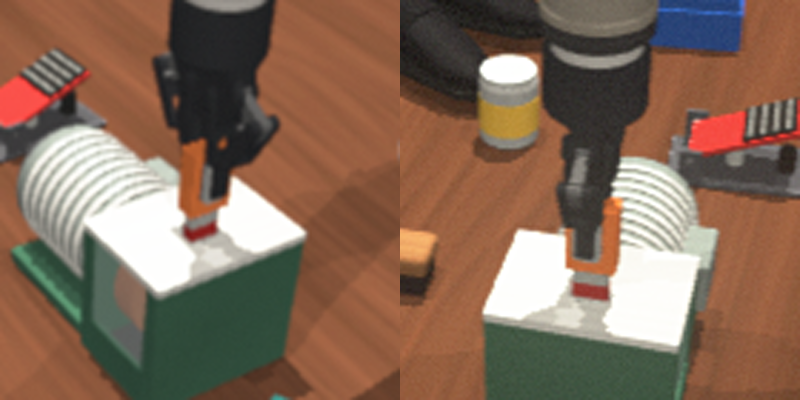

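The blade is through the slot with the red band partly sunk into the plate, at scene crop (200,232) and side crop (590,290). The treadle is up and the grip is steady.

```bash
python3 -c "
from bench import r
print(r.hand_in())"
```

```text
the job is handed in; nothing more can be done
None
```

I pressed the treadle to its stop for about half a second and let it come back up; the gauge is now held still in the slot with its red band level with the plate, and the job is handed in at about 11.7 s (the hand-in call returned no verdict).

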